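# Stopper the leaning flask

## Robot

A 6-joint arm with a two-finger parallel gripper is mounted at the origin on the work surface. World frame = base frame: x ahead of the robot, y to its left, z up, the work surface at z = 0. Lengths are in m, angles in rad, forces in N, time in s.
With the tool pointing down it reaches from about 0.225 to 0.875 m from the base axis. Payload 3.4 kg.
Tool frame: the origin (TCP) lies midway between the tips of the shut fingers; the grasp point (between the pads) lies 19 mm behind it (manip.grip_point_offset is the distance from the TCP to the grasp point, in m); x points along the fingers, y is the direction in which the jaws open and shut, and the axes are right-handed (so a half turn about x gives the same grasp; the last joint's range is limited). The gripper opens to 85 mm and grips with 20 to 120 N. Pads are 22 mm wide; open, the fingers measure 114 mm over their backs; the gripper's body (76 mm by 85 mm) begins 54 mm behind the grasp point. The pads swing forward as they close: fully open they stand 13 mm farther back than shut.
Start: joints at [1.168, 0.276, 1.505, -0, 1.361, -0.121], TCP at [0.16, 0.552, 0.231] pointing down, gripper open.
Joint ranges: [-2.89, 2.89], [-0.75, 2.08], [0.22, 2.7], [-1.18, 4.32], [0.11, 2.71], [-2.7, 2.7]. Speed limits (rad/s): [2.57, 2.57, 3.14, 3.14, 3.14, 3.14].

## Interface

Orientations are given as a unit quaternion [w, x, y, z].
In Python, from rig import manip gives the robot as it stands.
- The arm moves only by the shell command python3 -m crank 'ROWS' [FORCE]. ROWS is a JSON object of lists of equal length, an entry for each row: "grip": the opening, from 0 (shut) to 1 (fully open); "slide": the shift along the world's x, y, z in cm, a list of three; "roll": the turn about the world's z in degrees. In form: {"grip": [grip, ...], "slide": [[dx, dy, dz], ...], "roll": [roll, ...]}. A call has 1 to 20 rows; each row is the pose to reach, as a shift and turn from the pose commanded when the call began; what a row does not reach only later rows make up. A row lasts 1/10 s, in which the tool goes at most 50 mm and 8.59 degrees, less where a joint would pass 70% of its speed; a pose out of reach is approached as far as the arm can. A call with a gripper value outside its range is refused whole. The fingers move at their own pace and stop on an object; FORCE is the grip in N (left out, the last holds). Time passes only in rows, so rows that repeat a pose let the fingers close. It gives the time, the measured TCP pose, the force and the opening at its end, in the units of the state.
- manip.get_state(): the state, without advancing time (a new reading comes with each control period).
- manip.get_image(name): name is "side" or "top"; returns a dict with "frame" (384x512x3 uint8, red, green, blue), "K" (3x3 intrinsics, pixels), "R" (3x3) and "t" (3): a world point X has camera coordinates R X + t. Camera axes: x right, y down, z forward; pixel columns grow to the right and rows downward; lengths in m; the calibration is good to about 2 mm. A picture is of the moment at which its call begins. There is no depth.
- manip.sign_off(): hands the job in, once; it reports no verdict.
The state is a dict: "clock": time; "qpos": joint angles; "qd": joint speeds; "effort": joint torques, N m; "position": TCP position; "ee_rot": TCP orientation; "contact_force": force on the tool from outside, world axes, zero at the start; "moment": the same for the moment, N m; "width": finger opening in m.
Only numpy, scipy, OpenCV 4.12 (cv2) and the standard library are available. Lean on these libraries where they do the work, as an engineer would, in place of code of your own. Each camera call takes 0.05 s, during which the arm holds its last target. There are 200 camera calls.

## Task

Pick up the slim bottle stopper (the one with the narrower plug) and set it plug first into the mouth of the flask that leans in the caddy, pressing it firmly but gently home until its head sits flush on the collar around the flask's neck, wherever that collar stands. Then let go and move clear, leaving the wide stopper, the dish, the remote and the battery box where they are.

Things in the scene. Friction and masses are not known exactly. Their poses are not given: they have to be found in the camera images.
- slim_stopper_center (a point): Centre of the head of the slim aluminium stopper (128 g, loose), which lies on its side left or right of the caddy. Head: eight-sided prism, 32 mm long, 36 mm across flats, lying on a flat, so this point is 18 mm up; two flats stand upright. x: along the stopper, plug to head (plug on -x, within 55 degrees of world -x); y: level, across the upright flats; z: up.
- slim_stopper_tip (a point): Centre of the slim stopper's plug tip, 61 mm from the head centre; same axes. The plug starts at the head's underside, 16 mm from the head centre, and is 45 mm long: a solid cone, 20.4 mm in diameter at the head, 17 mm near the tip, the last 4 mm chamfered to 13 mm. Centre of mass: about 11 mm from the head centre towards the plug.
- flask: White ceramic flask, fixed, leaning in a tan woven-look caddy (170 x 130 mm, 78 mm high, fixed). Origin: centre of its base. z: along its axis, out through the neck, 52 degrees from vertical, leaning within 25 degrees of world +x; y: level. Body 80 mm in diameter for 120 mm; neck, 32 mm wide, from 165 to 225 mm along z, with an aluminium collar round its end.
- wide_stopper_center (a point): Wide stopper, a bystander of the same aluminium, loose, lying on its side: head eight-sided, 44 mm across flats, 32 mm long, plug 32 mm in diameter and 30 mm long, too thick for the flask. This point is the centre of its head, 22 mm up. Do not disturb.
- dish: Bystander: sand-coloured ceramic dish, 110 mm in diameter, 35 mm high, loose; origin at the centre of its underside.
- remote: Bystander: navy remote, 45 x 150 x 18 mm (its x, y, z), loose; origin at the centre of its underside.
- battery_box: Bystander: clear acrylic sliding-door box of AA batteries, 66 x 112 x 42 mm (its x, y, z), loose; origin at the centre of its underside.
- neck_end (a point): Centre of the bare neck's end, 177 mm up; axes as the flask's. Bore 23 mm wide, straight, 60 mm deep. On the neck a stiff aluminium drip collar, 40 mm wide; its flat lip (hole 23 mm) stands 3 to 25 mm beyond this point along z, differently each time and not reported: feel for it. Home: head's underside on the lip. Rigid, no friction fit: press with over 8 N for half a second, never over 35 N.

How it is judged:
On the way, in this order (a step that is already met when the one before it is completed fails the run):
1. the slim stopper is lifted clear of the cabinet top (height (world z) of slim_stopper_center above 0.08 m), for 0.1 s.
2. slim stopper home on the flask's collar and pressed with over 8 N (z of slim_stopper_tip in the frame of neck_end below -0.018 m and angle between the x axis of slim_stopper_center and the z axis of flask, either way round below 0.1 rad and contact force between slim_stopper and collar above 8 N), for 0.3 s.
At the end, for the whole second after the job is handed in: Slim stopper released and at rest (under 20 mm/s) in the flask: resting on the collar, tip at least 18 mm inside the neck's end, in line with the neck within 0.1 rad; wide stopper, dish, remote and battery box each within 15 mm of their start (z of slim_stopper_tip in the frame of neck_end below -0.018 m and angle between the x axis of slim_stopper_center and the z axis of flask, either way round below 0.1 rad and contact force between slim_stopper and collar above 0.2 N and linear speed of slim_stopper below 0.02 m/s and distance of each of wide_stopper_center, dish, remote, battery_box from where it was at the start of the episode below 0.015 m); the robot touches nothing.
It fails at once if the stopper is forced against the flask with more than 35 N (contact force between slim_stopper and flask above 35 N).
It fails at once if the wide stopper, dish, remote or battery box is pushed more than 15 mm (distance of any of wide_stopper_center, dish, remote, battery_box from where it was at the start of the episode above 0.015 m).
It also fails if it takes over 54 s, if anything falls off the work surface, if the arm or the gripper's body presses on something with over 40 N, if the wrist force passes 120 N, or if a joint passes its speed limit or range.

## Working session

There is one attempt and no reset: what is moved stays moved. The work goes in short steps, Python scripts to look and compute and a shell command to move; the robot and the scene stay as the last step left them, time stands still between calls to the robot, and variables do not carry over. Pictures are saved under pics/ and viewed, on a budget of 10 in all, crops included, one or two more only if the job needs it, and the job is handed in when it is done.

```bash
ls; mkdir -p pics; cat > h.py <<'E'
import numpy as np,cv2
from rig import manip
def cap(n):
    d=manip.get_image(n); return d
def save(d,f,crop=None,s=1):
    im=cv2.cvtColor(d['frame'],cv2.COLOR_RGB2BGR)
    if crop: x0,y0,x1,y1=crop; im=im[y0:y1,x0:x1]
    cv2.imwrite(f,cv2.resize(im,None,fx=s,fy=s,interpolation=cv2.INTER_CUBIC))
def proj(d,X):
    c=np.asarray(X)@d['R'].T+d['t']; p=c@d['K'].T; return p[...,:2]/p[...,2:]
def ray(d,px):
    C=-d['R'].T@d['t']; r=d['R'].T@np.linalg.inv(d['K'])@np.array([*px,1.]); return C,r/np.linalg.norm(r)
def onz(d,px,z):
    C,r=ray(d,px); return C+r*(z-C[2])/r[2]
def tri(d1,p1,d2,p2):
    A=[];b=[]
    for d,p in((d1,p1),(d2,p2)):
        C,r=ray(d,p); M=np.eye(3)-np.outer(r,r); A.append(M); b.append(M@C)
    X=np.linalg.lstsq(np.vstack(A),np.hstack(b),rcond=None)[0]
    return X,proj(d1,X)-p1,proj(d2,X)-p2
E
python3 - <<'E'
from h import *
import pickle
T=cap('top');S=cap('side');pickle.dump((T,S),open('d0.pkl','wb'))
for n,d in(('top',T),('side',S)):
    save(d,f'pics/{n}0.png',None,1.5); print(n,-d['R'].T@d['t'],d['R'][2],d['K'][0,0])
print(manip.get_state())
E
```

```text
pics
top [0.52539651 0.03056315 1.14521554] [ 0.10570987 -0.02798924 -0.99400303] 384.42097677965694
side [0.58393219 0.60401168 0.83244237] [ 0.0332296  -0.63637034 -0.77066762] 365.62117693330265
{'clock': 0.1, 'qpos': array([ 1.16801811e+00,  2.76529987e-01,  1.50602086e+00,  3.72947825e-06,
        1.36070751e+00, -1.20992465e-01]), 'qd': array([-1.62125741e-03, -8.63106275e-04, -2.97587021e-03, -4.71602991e-06,
        2.10309893e-04,  6.35088026e-04]), 'effort': array([ 2.36553875e-03, -4.17703485e+01, -2.46401954e+01,  1.92611578e-04,
        5.91711549e-03,  2.74008681e-05]), 'position': array([0.15970116, 0.55187724, 0.23052151]), 'ee_rot': array([ 0.69994607,  0.09872876,  0.7002535 , -0.09986577]), 'contact_force': array([ 0.25143522,  0.39830317, -0.44038143]), 'moment': array([-0.03715838,  0.03667728, -0.03267405]), 'width': 0.08559626997899364}
```

View pics/top0.png

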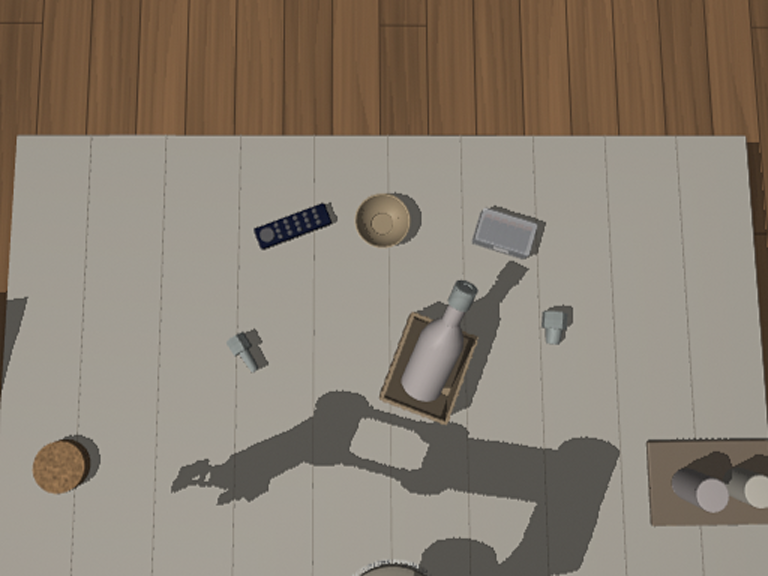

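View pics/side0.png

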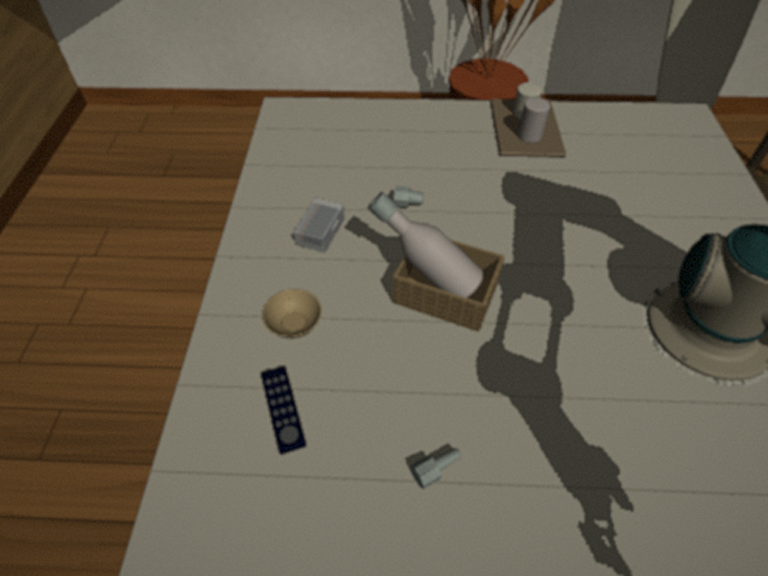

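The slim stopper lies left (top view ~(243,350), head upper left and plug towards lower right). The flask's neck points up-right to (463,292). The wide stopper is on the right at (554,325). Next I enlarge the stopper and the neck in both views.

```bash
python3 - <<'E'
from h import *
import pickle
T,S=pickle.load(open('d0.pkl','rb'))
def tile(d,x,y): 
    im=cv2.cvtColor(d['frame'],cv2.COLOR_RGB2BGR)[y:y+37,x:x+50]
    im=cv2.resize(im,(400,296),interpolation=cv2.INTER_CUBIC)
    for i in range(0,50,10): cv2.putText(im,str(x+i),(i*8,8),0,.3,(0,0,255));cv2.line(im,(i*8,0),(i*8,296),(0,0,180),1) if 0 else cv2.line(im,(i*8,0),(i*8,12),(0,0,255),1)
    for i in range(0,37,10): cv2.putText(im,str(y+i),(6,i*8+4),0,.3,(0,0,255));cv2.line(im,(0,i*8),(5,i*8),(0,0,255),1)
    return im
cv2.imwrite('pics/z0.png',np.vstack([np.hstack([tile(T,140,214),tile(T,284,180)]),np.hstack([tile(S,264,293),tile(S,240,122)])]))
E
```

```text
(no output)
```

View pics/z0.png

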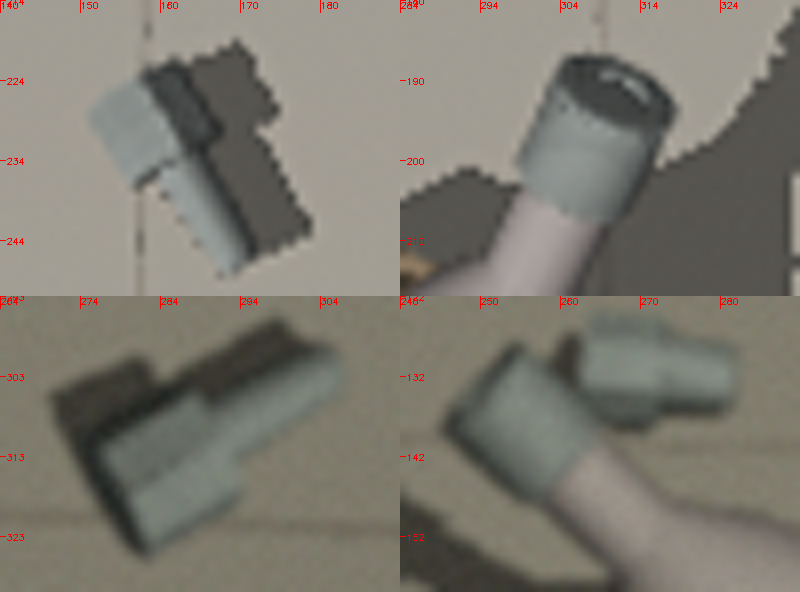

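```bash
python3 - <<'E'
from h import *
import pickle
T,S=pickle.load(open('d0.pkl','rb'))
P=lambda ox,oy,x,y:np.array([ox+(x+.5)/8-.5,oy+(y+.5)/8-.5])
hc=P(140,214,157,123);tp=P(140,214,238,266)
a=onz(T,hc,.02);b=onz(T,tp,.018)
ts=P(264,293,335,64);b2=onz(S,ts,.018)
print('head',a,'tip top',b,'tip side',b2,np.linalg.norm(a-b))
hs=proj(S,a); print('head in side tile',(hs-[264,293]+.5)*8+[0,296])
lt=P(284,180,217,90);ls=P(240,122,82,88)
X,e1,e2=tri(T,lt,S,ls);print('lip',X,e1,e2,'h',(X[2]-.177)/np.cos(np.radians(52)))
ct=P(284,180,164,193);cs=P(240,122,172,171)
for az in range(-30,5,3):
    u=np.array([np.sin(np.radians(52))*np.cos(np.radians(az)),np.sin(np.radians(52))*np.sin(np.radians(az)),np.cos(np.radians(52))])
    o=[]
    for d,l,c in((T,lt,ct),(S,ls,cs)):
        v=proj(d,X-.03*u)-proj(d,X); w=c-l
        o.append(np.degrees(np.arctan2(v[0]*w[1]-v[1]*w[0],v@w)))
    base=X-u*(.225+(X[2]-.177)/u[2]); o.append(base.round(3)); o.append((proj(T,base)*1.5).round()); o.append((proj(S,base)*1.5).round())
    print(az,o)
E
```

```text
head [0.52532255 0.29027384 0.02      ] tip top [0.47383523 0.26073112 0.018     ] tip side [0.47263106 0.25804064 0.018     ] 0.05939458580109963
head in side tile [155.07254506 460.92969169]
lip [ 0.61636571 -0.12463779  0.18735213] [-0.02134531  0.48837654] [-0.46285918 -0.06206821] h 0.016814652501740558
-30 [np.float64(-5.4863252429609), np.float64(-5.38038414187159), array([ 0.451, -0.029,  0.038]), array([405., 381.]), array([462., 297.])]
-27 [np.float64(-2.792524970349991), np.float64(-3.564939169110859), array([ 0.447, -0.038,  0.038]), array([410., 384.]), array([464., 293.])]
-24 [np.float64(-0.0930105272703436), np.float64(-1.7870212517293527), array([ 0.442, -0.047,  0.038]), array([415., 386.]), array([466., 289.])]
-21 [np.float64(2.612589898320491), np.float64(-0.045658088567424523), array([ 0.438, -0.056,  0.038]), array([420., 388.]), array([468., 285.])]
-18 [np.float64(5.3246666952547965), np.float64(1.6602694424243043), array([ 0.435, -0.066,  0.038]), array([425., 390.]), array([469., 282.])]
-15 [np.float64(8.043631549820937), np.float64(3.3320097188768627), a
[... 226 characters left out ...]
oat64(13.503993947163583), np.float64(6.5784796010854025), array([ 0.428, -0.095,  0.038]), array([440., 393.]), array([472., 270.])]
-6 [np.float64(16.24634364355642), np.float64(8.156228218302735), array([ 0.427, -0.105,  0.038]), array([445., 394.]), array([472., 266.])]
-3 [np.float64(18.997489881623334), np.float64(9.705810438333907), array([ 0.426, -0.115,  0.038]), array([450., 394.]), array([472., 262.])]
0 [np.float64(21.757985598577314), np.float64(11.228945674317755), array([ 0.426, -0.125,  0.038]), array([456., 394.]), array([472., 259.])]
3 [np.float64(24.528417316900676), np.float64(12.727432250143929), array([ 0.426, -0.135,  0.038]), array([461., 394.]), array([472., 255.])]
```

```bash
python3 - <<'E'
from h import *
import pickle
from scipy.spatial.transform import Rotation as R
T,S=pickle.load(open('d0.pkl','rb'))
c=[onz(T,np.array(p)/1.5,.078)[:2] for p in((414,313),(477,338),(445,422),(381,398))]
for i,j in((3,0),(2,1)): v=c[i]-c[j]; print('caddy az',np.degrees(np.arctan2(-v[1],-v[0])))
print('width az',np.degrees(np.arctan2(*(c[0]-c[1])[::-1]))-90, 'centre',np.mean(c,0))
q=manip.get_state();M=R.from_quat(np.roll(q['ee_rot'],-1)).as_matrix();print(M.round(3))
h=np.array([.5253,.2903]);t=np.array([.4732,.2594]);x=(h-t)/np.linalg.norm(h-t);az=np.degrees(np.arctan2(x[1],x[0]))
h2=(h+t)/2+x*.0305; g=h2+x*.005
print('az',az,'head',h2,'jaw az',np.degrees(np.arctan2(M[1,1],M[0,1])),'slide',(np.array([*g,.003])-q['position'])*100)
E
```

```text
caddy az -21.921293065216858
caddy az -22.288427735662758
width az -22.030022197768062 centre [ 0.47877628 -0.07154897]
[[-0.001  0.278  0.961]
 [-0.002  0.961 -0.278]
 [-1.    -0.002 -0.   ]]
az 30.67176471358678 head [0.52548316 0.29040863] jaw az 73.85483061640939 slide [ 37.00825226 -25.89180147 -22.75215146]
```

```bash
python3 -m crank '{"grip":[1,1,1,1,1,1,1,1,1,1,1,1,1,1,1,1],"slide":[[37,-25.9,-10],[37,-25.9,-10],[37,-25.9,-10],[37,-25.9,-10],[37,-25.9,-10],[37,-25.9,-10],[37,-25.9,-10],[37,-25.9,-10],[37,-25.9,-10],[37,-25.9,-10],[37,-25.9,-10],[37,-25.9,-10],[37,-25.9,-10],[37,-25.9,-15],[37,-25.9,-18],[37,-25.9,-18]],"roll":[46.8,46.8,46.8,46.8,46.8,46.8,46.8,46.8,46.8,46.8,46.8,46.8,46.8,46.8,46.8,46.8]}' 20
python3 - <<'E'
from h import *
S=cap('side');save(S,'pics/s1.png',(230,230,350,340),5)
p=manip.get_state()['position'];print(p)
E
```

```text
clock: 1.7
position: [0.5253, 0.293, 0.0477]
ee_rot: [0.678, -0.188, 0.685, 0.187]
contact_force: [-1.0, -0.1, 0.5]
width: 0.0852
[0.52744088 0.29379594 0.05016907]
```

View pics/s1.png

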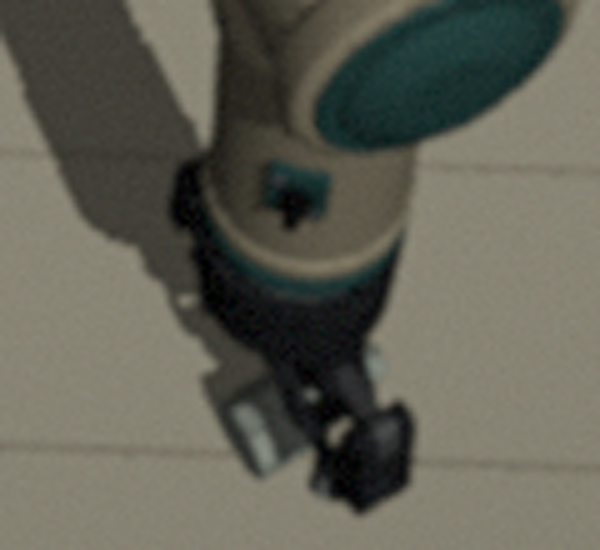

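```bash
python3 -m crank '{"grip":[1,1,1,0,0,0,0,0,0,0],"slide":[[0,0,-3],[0,0,-4.6],[0,0,-4.6],[0,0,-4.6],[0,0,-4.6],[0,0,-4.6],[0,0,-4.6],[0,0,-4.6],[0,0,-4.6],[0,0,-4.6]],"roll":[0,0,0,0,0,0,0,0,0,0]}' 30
```

```text
clock: 2.75
position: [0.5308, 0.2938, 0.0068]
ee_rot: [0.683, -0.187, 0.681, 0.187]
contact_force: [-0.8, -0.0, 7.4]
width: 0.0356
```

```bash
python3 -m crank '{"grip":[0,0,0,0,0,0,0,0,0,0,0,0,0,0],"slide":[[0,0,3],[0,0,8],[0,0,13],[0,0,18],[0,0,18],[0,0,18],[0,0,18],[0,0,18],[0,0,18],[0,0,18],[0,0,18],[0,0,18],[0,0,18],[0,0,18]],"roll":[0,0,0,-8,-16,-24,-32,-40,-48,-52.7,-52.7,-52.7,-52.7,-52.7]}'
python3 - <<'E'
from h import *
from scipy.spatial.transform import Rotation as R
S=cap('side');T=cap('top')
q=manip.get_state();M=R.from_quat(np.roll(q['ee_rot'],-1)).as_matrix()
print(q['position'],q['contact_force'],np.degrees(np.arctan2(M[1,1],M[0,1])),M[:,0])
def tile(d):
    c=proj(d,q['position']).astype(int);print(c);x,y=c[0]-33,c[1]-30
    im=cv2.cvtColor(d['frame'],cv2.COLOR_RGB2BGR)[y:y+75,x:x+66];im=cv2.resize(im,None,fx=6,fy=6,interpolation=cv2.INTER_CUBIC)
    return im
cv2.imwrite('pics/a2.png',np.hstack([tile(S),tile(T)]))
E
```

```text
clock: 4.15
position: [0.5299, 0.2933, 0.1853]
ee_rot: [0.694, 0.135, 0.694, -0.135]
contact_force: [-0.9, -1.1, -1.1]
width: 0.0352
[0.52990236 0.29336524 0.18530834] [ 0.2320735   0.47123195 -2.22207088] 67.97700198515332 [-1.59112915e-05  8.87614769e-05 -9.99999996e-01]
[286 281]
[142 227]
```

View pics/a2.png

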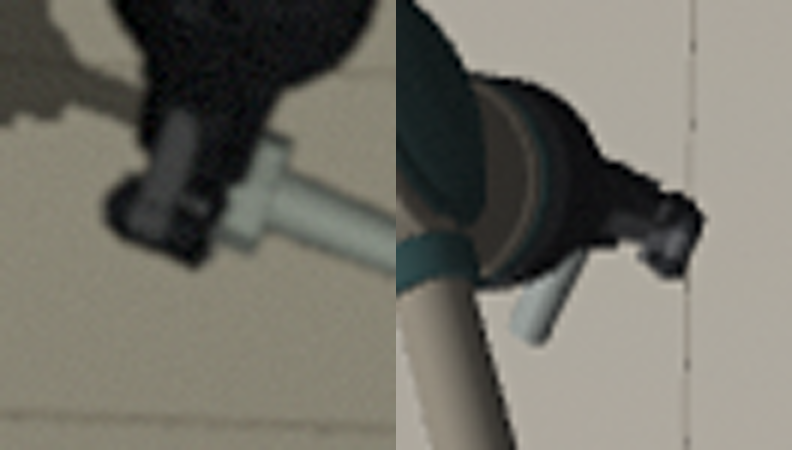

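```bash
cat >> h.py <<'E'
from scipy.spatial.transform import Rotation as Rn
AZ=np.radians(-22.);B=np.radians(52)
H=np.array([np.cos(AZ),np.sin(AZ),0]);Z=np.array([0,0,1.]);Y=np.cross(Z,H)
U=np.sin(B)*H+np.cos(B)*Z; V=-np.cos(B)*H+np.sin(B)*Z
LIP=np.array([.61637,-.12464,.18735])
def stop(tcp,gx,gz,pitch,az=AZ):
    """head centre, tip for pivot at body x=gx, pivot gz above tcp, pitch deg (tip down)"""
    h=np.array([np.cos(az),np.sin(az),0]);p=np.radians(pitch)
    x=h*np.cos(p)+Z*np.sin(p); piv=tcp+gz*Z; return piv-gx*x, piv-(gx+.061)*x
E
python3 - <<'E'
from h import *
S=cap('side');T=cap('top');q=manip.get_state()['position']
def tile(d,dx):
    c=proj(d,q).astype(int);x,y=c[0]-dx,c[1]-35
    im=cv2.cvtColor(d['frame'],cv2.COLOR_RGB2BGR)[y:y+75,x:x+66];im=cv2.resize(im,None,fx=6,fy=6,interpolation=cv2.INTER_CUBIC)
    for p,col in((0,(0,0,255)),(10,(0,200,0)),(20,(255,0,0))):
        for X in stop(q,.005,.0112,p,np.radians(-22)):
            a=((proj(d,X)-[x,y]+.5)*6).astype(int); cv2.circle(im,tuple(map(int,a)),2,col,-1)
    return im
cv2.imwrite('pics/a3.png',np.hstack([tile(S,23),tile(T,33)]))
E
```

```text
(no output)
```

View pics/a3.png

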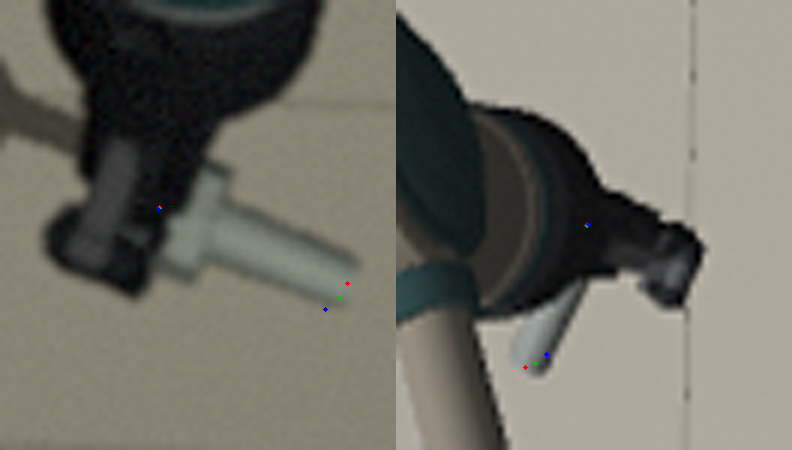

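```bash
python3 - <<'E'
from h import *
d=cap('side');T=cap('top');q=manip.get_state()['position']
c=proj(d,q).astype(int);x,y=c[0]-23,c[1]-35
for dz in(-.008,-.004,0,.004,.008):
    print(dz,[((proj(d,q+a*Y+b*H+dz*Z)-[x,y]+.5)*6).round().tolist() for a,b in((.032,-.011),(.032,.011),(.018,-.011))])
ct=proj(T,q).astype(int)-[33,35]
X,e1,e2=tri(d,(np.array([344,283])+.5)/6-.5+[x,y],T,(np.array([531-396,366])+.5)/6-.5+ct)
P=stop(q,.005,.0112,0)[1]
print(X,e1,e2,P,'d along H,Y,Z',(X-P)@np.array([H,Y,Z]).T)
E
```

```text
-0.008 [[137.0, 330.0], [71.0, 303.0], [153.0, 291.0]]
-0.004 [[138.0, 325.0], [71.0, 297.0], [154.0, 286.0]]
0 [[139.0, 320.0], [72.0, 292.0], [155.0, 280.0]]
0.004 [[140.0, 314.0], [73.0, 286.0], [156.0, 275.0]]
0.008 [[141.0, 309.0], [73.0, 281.0], [157.0, 269.0]]
[0.46905555 0.3167209  0.19363082] [0.10024141 0.01384505] [ 0.016277   -0.07491892] [0.46870829 0.31807266 0.19651989] d along H,Y,Z [ 0.00082836 -0.00112325 -0.00288907]
```

```bash
cat >> h.py <<'E'
OFF=-.0652*H-.0011*Y+.0083*Z   # tip - tcp while level
def go(s,v,off=OFF,y=0):
    """slide cm to bring tip to s,v mm in lip frame"""
    q=manip.get_state()['position'];return ((LIP+s*1e-3*U+v*1e-3*V+y*1e-3*Y-off-q)*100).round(2)
E
python3 - <<'E'
from h import *
print(go(30,4),go(10,4),go(-5,4),U,V,Y)
E
```

```text
[ 16.7  -44.93   1.54] [ 15.24 -44.34   0.3 ] [ 14.14 -43.9   -0.62] [ 0.73063085 -0.29519402  0.61566148] [-0.57083138  0.23063085  0.78801075] [ 0.37460659  0.92718385 -0.        ]
```

```bash
python3 -m crank '{"grip":[0,0,0,0,0,0,0,0,0,0,0,0,0,0,0,0],"slide":[[4,-3,4],[8,-7,5],[12,-11,5],[16,-15,5],[19,-19,5],[19,-23,5],[19,-27,5],[19,-31,5],[19,-35,5],[18.5,-39,5],[17.5,-42,5],[17,-44,4.5],[16.7,-44.9,3],[16.7,-44.9,1.5],[16.7,-44.9,1.5],[16.7,-44.9,1.5]],"roll":[0,0,0,0,0,0,0,0,0,0,0,0,0,0,0,0]}'
cat >> h.py <<'E'
def view(f,d0=None):
    q=manip.get_state()['position'];t=[]
    for n in('side','top'):
        d=cap(n);c=proj(d,LIP+.02*H).astype(int);x,y=c[0]-33,c[1]-36
        im=cv2.cvtColor(d['frame'],cv2.COLOR_RGB2BGR)[y:y+75,x:x+66];im=cv2.resize(im,None,fx=6,fy=6,interpolation=cv2.INTER_CUBIC)
        ang=np.linspace(0,6.28,60)
        pts=((proj(d,LIP+.0115*(np.cos(ang)[:,None]*V+np.sin(ang)[:,None]*Y))-[x,y]+.5)*6)
        for a in pts: cv2.circle(im,tuple(int(k) for k in a),1,(0,255,255),-1)
        a=(proj(d,q+OFF)-[x,y]+.5)*6; cv2.circle(im,tuple(int(k) for k in a),2,(0,0,255),-1)
        t.append(im);print(n,x,y)
    cv2.imwrite(f,np.hstack(t));print(q,manip.get_state()['contact_force'])
E
python3 -c "
from h import *
view('pics/b4.png');print(go(10,4),go(-5,4))"
```

```text
clock: 6.05
position: [0.697, -0.155, 0.2]
ee_rot: [0.694, 0.135, 0.694, -0.135]
contact_force: [1.0, -0.3, -1.2]
width: 0.0354
side 209 94
top 280 147
[ 0.69695627 -0.15498111  0.19999059] [ 0.19291965 -0.12468013 -0.50130018]
[-1.54  0.5  -1.29] [-2.63  0.94 -2.21]
```

View pics/b4.png

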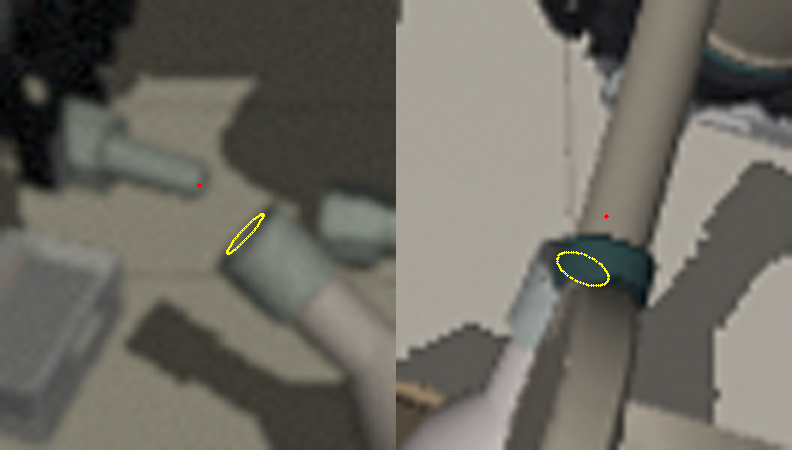

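```bash
python3 -m crank '{"grip":[0,0,0,0,0,0,0,0],"slide":[[-0.8,0.25,-0.7],[-1.54,0.5,-1.29],[-1.8,0.6,-1.5],[-2,0.7,-1.7],[-2.27,0.8,-1.9],[-2.4,0.86,-2.02],[-2.56,0.91,-2.15],[-2.56,0.91,-2.15]],"roll":[0,0,0,0,0,0,0,0]}'
```

```text
clock: 6.95
position: [0.6723, -0.1469, 0.1792]
ee_rot: [0.695, 0.135, 0.693, -0.135]
contact_force: [1.8, -1.5, -2.2]
width: 0.0353
```

```bash
cat >> h.py <<'E'
def tcpfor(th,s,v,gx=.005,gz=.0112):
    """tcp for misalignment th deg (plug above axis), tip at s,v mm"""
    t=np.radians(th); x=np.cos(t)*U-np.sin(t)*V
    return LIP+s*1e-3*U+v*1e-3*V+(gx+.061)*x-gz*Z
E
python3 - <<'E'
from h import *
q0=np.array([.6714,-.1459,.1785]) # commanded
print('now s,v of tip', (manip.get_state()['position']+OFF-LIP)@np.array([U,V]).T*1e3, manip.get_state()['contact_force'])
for w in((35.5,-4,4),(33,-4,5),(29,-5,5.5),(25,-5.5,5.5),(20,-6,5),(15,-7,4.5),(10,-8,4),(5,-9,3),(0,-10,2),(0,-20,1)):
    print(w,((tcpfor(*w)-q0)*100).round(2).tolist())
E
```

```text
now s,v of tip [-3.88792435  3.17747589] [ 1.76143322 -1.50823651 -2.21384168]
(35.5, -4, 4) [0.09, -0.13, 0.12]
(33, -4, 5) [0.02, -0.1, 0.49]
(29, -5, 5.5) [-0.14, -0.04, 0.92]
(25, -5.5, 5.5) [-0.26, 0.01, 1.34]
(20, -6, 5) [-0.41, 0.07, 1.83]
(15, -7, 4.5) [-0.64, 0.16, 2.27]
(10, -8, 4) [-0.91, 0.27, 2.69]
(5, -9, 3) [-1.2, 0.39, 3.04]
(0, -10, 2) [-1.53, 0.52, 3.37]
(0, -20, 1) [-2.2, 0.79, 2.68]
```

```bash
python3 -m crank '{"grip":[0,0,0,0,0,0,0,0],"slide":[[0.1,-0.02,0.15],[0.06,0,0.5],[0,0.02,0.7],[-0.1,0.06,0.92],[-0.16,0.08,1.13],[-0.22,0.11,1.34],[-0.37,0.17,1.83],[-0.37,0.17,1.83]],"roll":[0,0,0,0,0,0,0,0]}'
python3 - <<'E'
from h import *
view('pics/b5.png')
E
```

```text
clock: 7.75
position: [0.6665, -0.1443, 0.198]
ee_rot: [0.693, 0.135, 0.695, -0.135]
contact_force: [-0.8, -0.4, -1.1]
width: 0.0351
side 209 94
top 280 147
[ 0.6664672  -0.14427491  0.19799923] [ 0.3802245  -0.05510599 -2.18057642]
```

View pics/b5.png

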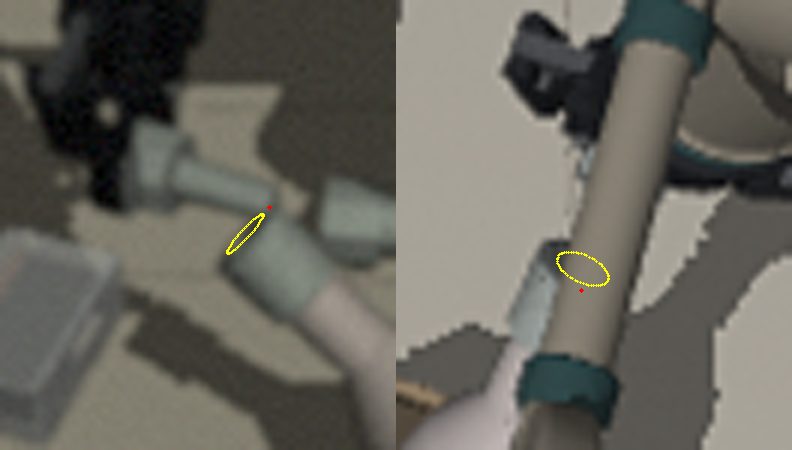

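```bash
python3 - <<'E'
from h import *
d=cap('side');q=manip.get_state()['position']
o=np.array([209,94])
px=lambda X:((proj(d,X)-o+.5)*6).round().tolist()
for p in(10,0,-5,-10,-15):
    h,t=stop(q,.005,.0112,p); x=(h-t)/.061; print(p,'underside',px(h-.016*x),'tip',px(t))
for s in(-4,0,4): print('lip s',s,'edges',[px(LIP+s*1e-3*U+r*V) for r in(.02,-.02)],[px(LIP+s*1e-3*U+r*Y) for r in(.02,-.02)])
E
```

```text
10 underside [175.0, 184.0] tip [267.0, 225.0]
0 underside [175.0, 178.0] tip [270.0, 206.0]
-5 underside [175.0, 175.0] tip [269.0, 195.0]
-10 underside [174.0, 171.0] tip [268.0, 184.0]
-15 underside [173.0, 168.0] tip [265.0, 173.0]
lip s -4 edges [[278.0, 220.0], [227.0, 259.0]] [[233.0, 269.0], [270.0, 213.0]]
lip s 0 edges [[271.0, 214.0], [220.0, 253.0]] [[226.0, 262.0], [264.0, 206.0]]
lip s 4 edges [[264.0, 208.0], [214.0, 247.0]] [[219.0, 256.0], [257.0, 200.0]]
```

```bash
python3 - <<'E'
from h import *
q0=np.array([.6714-.0037,-.1459+.0017,.1785+.0183]);print(q0,manip.get_state()['position'])
print((.06*H*100).round(2))
for w in((38,20,-50),(38,-15,-36),(38,-15,-28),(34,-15,-26),(30,-14,-25.5),(25,-14,-25.5),(20,-13,-25.5),(15,-13,-26),(10,-12,-27),(5,-12,-27.5),(0,-12,-28)):
    print(w,((tcpfor(*w)-q0+.0011*Y)*100).round(2).tolist())
E
```

```text
[ 0.6677 -0.1442  0.1968] [ 0.66669593 -0.14442205  0.19695063]
[ 5.56 -2.25  0.  ]
(38, 20, -50) [5.34, -2.16, -4.77]
(38, -15, -36) [1.99, -0.8, -5.83]
(38, -15, -28) [1.53, -0.62, -5.19]
(34, -15, -26) [1.4, -0.57, -4.58]
(30, -14, -25.5) [1.4, -0.57, -4.02]
(25, -14, -25.5) [1.3, -0.53, -3.45]
(20, -13, -25.5) [1.23, -0.5, -2.84]
(15, -13, -26) [1.08, -0.43, -2.34]
(10, -12, -27) [0.98, -0.39, -1.83]
(5, -12, -27.5) [0.73, -0.3, -1.38]
(0, -12, -28) [0.45, -0.18, -0.95]
```

```bash
python3 -m crank '{"grip":[0,0,0,0,0,0,0,0,0,0,0,0,0,0,0,0],"slide":[[4,-1.6,0],[6,-2.4,0],[6,-2.4,-3],[5.8,-2.3,-5.8],[4,-1.6,-5.83],[1.99,-0.8,-5.83],[1.99,-0.8,-5.83],[1.53,-0.62,-5.19],[1.45,-0.6,-4.9],[1.4,-0.57,-4.58],[1.4,-0.57,-4.3],[1.4,-0.57,-4.02],[1.35,-0.55,-3.7],[1.3,-0.53,-3.45],[1.25,-0.51,-3.15],[1.23,-0.5,-2.84]],"roll":[0,0,0,0,0,0,0,0,0,0,0,0,0,0,0,0]}'
```

```text
clock: 9.5
position: [0.6795, -0.1498, 0.1688]
ee_rot: [0.694, 0.135, 0.694, -0.135]
contact_force: [1.2, -0.6, -6.5]
width: 0.0351
```

```bash
python3 -m crank '{"grip":[0,0,0,0,0,0,0,0],"slide":[[-0.07,0.03,0.25],[-0.15,0.07,0.5],[-0.2,0.09,0.75],[-0.25,0.11,1.01],[-0.37,0.15,1.23],[-0.5,0.2,1.46],[-0.65,0.26,1.68],[-0.78,0.32,1.89]],"roll":[0,0,0,0,0,0,0,0]}'
python3 - <<'E'
from h import *
view('pics/b6.png')
q=manip.get_state()['position']
d=cap('side');o=np.array([209,94]);px=lambda X:((proj(d,X)-o+.5)*6).round().tolist()
for p in(28,33,38,43):
    h,t=stop(q,.005,.0112,p); x=(h-t)/.061; print(p,'top',px(h+.016*x),'underside',px(h-.016*x),'tip',px(t))
E
```

```text
clock: 10.3
position: [0.6723, -0.1466, 0.188]
ee_rot: [0.694, 0.135, 0.694, -0.135]
contact_force: [1.2, -0.1, -6.8]
width: 0.0354
side 209 94
top 280 147
[ 0.67225021 -0.14662286  0.18795163] [ 0.65740007 -0.42447027 -5.34721681]
28 top [100.0, 162.0] underside [159.0, 205.0] tip [241.0, 266.0]
33 top [101.0, 161.0] underside [157.0, 208.0] tip [235.0, 272.0]
38 top [102.0, 160.0] underside [155.0, 210.0] tip [229.0, 278.0]
43 top [103.0, 159.0] underside [153.0, 211.0] tip [221.0, 283.0]
```

View pics/b6.png

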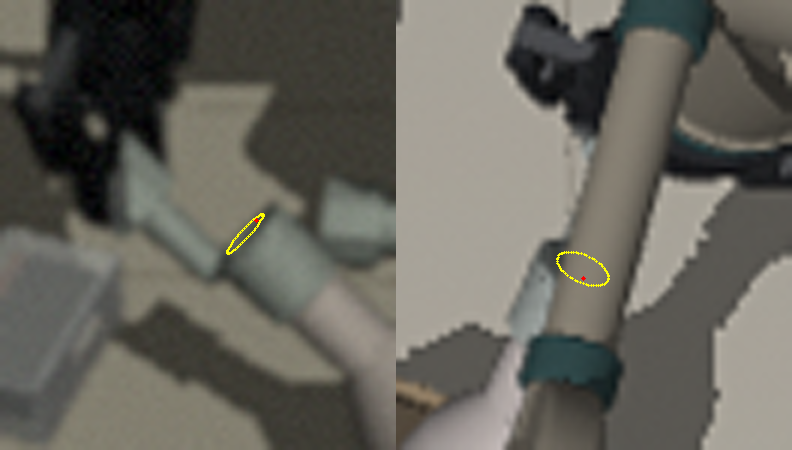

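```bash
python3 -m crank '{"grip":[0,0,0,0,0,0,0,0,0],"slide":[[0.57,-0.23,-0.79],[1.5,-0.6,0.0],[2.54,-1.03,0.87],[2.54,-1.03,0.87],[1.8,-0.75,1.87],[1.1,-0.45,2.87],[0.37,-0.15,3.86],[0.37,-0.15,3.86],[0.37,-0.15,3.86]],"roll":[0,0,0,0,0,0,0,0,0]}'
python3 - <<'E'
from h import *
q=manip.get_state();q=q['position'];print(q)
d=cap('side');x,y=205,98;k=10
im=cv2.cvtColor(d['frame'],cv2.COLOR_RGB2BGR)[y:y+58,x:x+72];im=cv2.resize(im,None,fx=k,fy=k,interpolation=cv2.INTER_CUBIC)
im=cv2.convertScaleAbs(im,alpha=1.5)
px=lambda X:tuple(int(v) for v in (proj(d,X)-[x,y]+.5)*k)
for p,c in((38,(0,0,255)),(43,(0,255,0))):
    h,t=stop(q-.0011*Y,.005,.0112,p);xx=(h-t)/.061
    for X in(h+.016*xx,h-.016*xx,t): cv2.circle(im,px(X),2,c,-1); print(p,px(X))
cv2.imwrite('pics/b7.png',im)
E
```

```text
clock: 11.35
position: [0.6756, -0.148, 0.2274]
ee_rot: [0.695, 0.135, 0.693, -0.135]
contact_force: [0.4, 0.2, -1.3]
width: 0.0356
[ 0.67559942 -0.14795981  0.22735353]
38 (190, 100)
38 (282, 187)
38 (408, 306)
43 (192, 99)
43 (278, 190)
43 (395, 315)
```

View pics/b7.png

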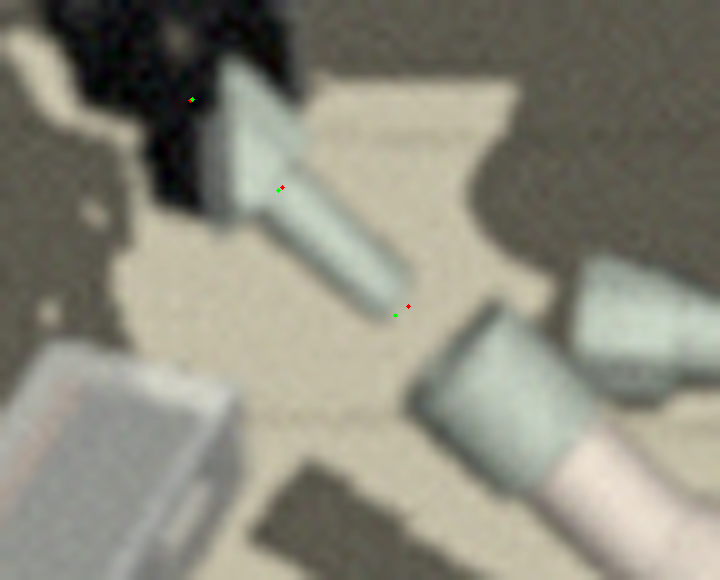

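The stopper is now in line with the neck: plug edges slope ~0.95, the collar the same. Its tip is at (393,296) and the lip centre at (453,347), so about 20 mm away and ~1 mm low. I'll shift 1 mm up and advance along the axis.

```bash
python3 -m crank '{"grip":[0,0,0,0,0,0,0,0,0],"slide":[[-0.06,0.02,0.08],[-0.4,0.16,-0.2],[-0.8,0.32,-0.54],[-1.2,0.48,-0.88],[-1.5,0.6,-1.14],[-1.75,0.71,-1.35],[-2.0,0.81,-1.56],[-2.25,0.91,-1.77],[-2.25,0.91,-1.77]],"roll":[0,0,0,0,0,0,0,0,0]}'
python3 - <<'E'
from h import *
cap('side');q=manip.get_state();print(q['position'],q['contact_force'],q['contact_force']@np.array([U,V,Y]).T,q['moment'])
E
```

```text
clock: 12.3
position: [0.6528, -0.1388, 0.2083]
ee_rot: [0.694, 0.135, 0.694, -0.135]
contact_force: [0.5, -0.5, -1.5]
width: 0.0352
[ 0.65316972 -0.13899579  0.20848137] [ 0.62858103 -0.10136264 -1.10703504] [-0.19237649 -1.25454664  0.1414888 ] [-0.0107602   0.03128916  0.04989486]
```

```bash
python3 -m crank '{"grip":[0,0,0,0,0,0,0,0],"slide":[[-0.22,0.09,-0.18],[-0.44,0.18,-0.37],[-0.66,0.27,-0.55],[-0.88,0.35,-0.74],[-1.1,0.44,-0.92],[-1.32,0.53,-1.11],[-1.46,0.59,-1.23],[-1.46,0.59,-1.23]],"roll":[0,0,0,0,0,0,0,0]}'
python3 - <<'E'
from h import *
d=cap('side');q=manip.get_state();print(q['position'],q['contact_force']@np.array([U,V,Y]).T,q['moment'])
x,y=205,98;k=10
im=cv2.cvtColor(d['frame'],cv2.COLOR_RGB2BGR)[y:y+58,x:x+72];im=cv2.resize(im,None,fx=k,fy=k,interpolation=cv2.INTER_CUBIC)
cv2.imwrite('pics/b8.png',cv2.convertScaleAbs(im,alpha=1.5))
E
```

```text
clock: 13.15
position: [0.6384, -0.133, 0.1961]
ee_rot: [0.694, 0.135, 0.694, -0.135]
contact_force: [-0.4, 0.3, -1.3]
width: 0.0351
[ 0.63862315 -0.13312914  0.19618464] [-0.58248056 -1.83104931  0.03090567] [-0.05971325 -0.0476481   0.00480127]
```

View pics/b8.png

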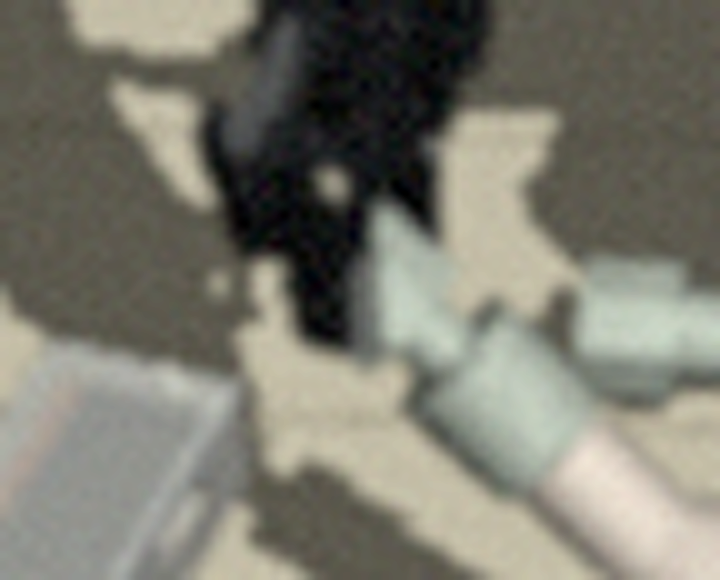

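```bash
python3 -m crank '{"grip":[0,0,0,0,0,0,0],"slide":[[-0.11,0.04,-0.09],[-0.22,0.09,-0.18],[-0.36,0.15,-0.31],[-0.51,0.21,-0.43],[-0.66,0.27,-0.55],[-0.73,0.3,-0.62],[-0.73,0.3,-0.62]],"roll":[0,0,0,0,0,0,0]}'
python3 - <<'E'
from h import *
cap('side');q=manip.get_state();print(q['position'],q['contact_force']@np.array([U,V,Y]).T,q['moment'])
E
```

```text
clock: 13.9
position: [0.6312, -0.1301, 0.1899]
ee_rot: [0.694, 0.135, 0.694, -0.135]
contact_force: [-0.4, -0.1, -2.1]
width: 0.0354
[ 0.63139905 -0.1301166   0.19000617] [-1.49723529 -1.34713747  0.93402709] [ 0.06038901 -0.00672724 -0.04894995]
```

```bash
python3 -m crank '{"grip":[0,0,0,0,0],"slide":[[-0.07,0.03,-0.06],[-0.15,0.06,-0.12],[-0.22,0.09,-0.18],[-0.29,0.12,-0.25],[-0.29,0.12,-0.25]],"roll":[0,0,0,0,0]}'
python3 - <<'E'
from h import *
q=manip.get_state();print(q['contact_force']@np.array([U,V,Y]).T)
E
python3 -m crank '{"grip":[0,0,0],"slide":[[-0.07,0.03,-0.06],[-0.15,0.06,-0.12],[-0.15,0.06,-0.12]],"roll":[0,0,0]}'
python3 - <<'E'
from h import *
q=manip.get_state();print(q['contact_force']@np.array([U,V,Y]).T)
E
```

```text
clock: 14.45
position: [0.6289, -0.1291, 0.1878]
ee_rot: [0.695, 0.135, 0.694, -0.135]
contact_force: [0.9, -0.4, -0.3]
width: 0.0351
[ 0.5795493  -0.88653736 -0.00424989]
clock: 14.75
position: [0.6287, -0.129, 0.1877]
ee_rot: [0.696, 0.135, 0.692, -0.135]
contact_force: [3.6, -0.9, 5.2]
width: 0.0356
[6.08383243 1.86679508 0.53636932]
```

```bash
python3 -m crank '{"grip":[0,0,0,0],"slide":[[-0.07,0.03,-0.06],[-0.15,0.06,-0.12],[-0.15,0.06,-0.12],[-0.15,0.06,-0.12]],"roll":[0,0,0,0]}'
python3 - <<'E'
from h import *
q=manip.get_state();print(q['position'],q['contact_force']@np.array([U,V,Y]).T)
d=cap('side');x,y=205,98;k=10
im=cv2.cvtColor(d['frame'],cv2.COLOR_RGB2BGR)[y:y+58,x:x+72];im=cv2.resize(im,None,fx=k,fy=k,interpolation=cv2.INTER_CUBIC)
cv2.imwrite('pics/b9.png',cv2.convertScaleAbs(im,alpha=1.5))
E
```

```text
clock: 15.15
position: [0.6287, -0.129, 0.1877]
ee_rot: [0.697, 0.135, 0.691, -0.136]
contact_force: [4.5, -2.3, 8.1]
width: 0.0352
[ 0.62865151 -0.12899069  0.18770575] [ 8.95504339  3.24429508 -0.47519898]
```

View pics/b9.png

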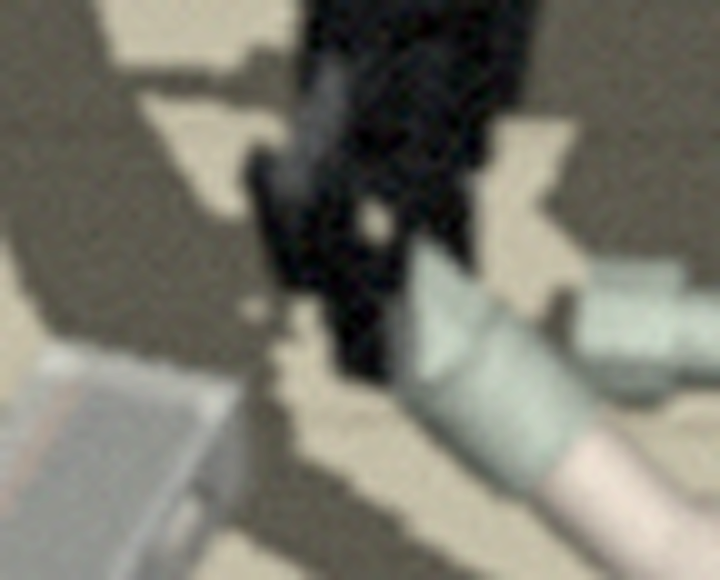

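```bash
python3 -m crank '{"grip":[0,0,0,0,0,0,0,0],"slide":[[-0.07,0.03,-0.06],[-0.15,0.06,-0.12],[-0.22,0.09,-0.18],[-0.29,0.12,-0.25],[-0.29,0.12,-0.25],[-0.29,0.12,-0.25],[-0.29,0.12,-0.25],[-0.29,0.12,-0.25]],"roll":[0,0,0,0,0,0,0,0]}'
python3 - <<'E'
from h import *
q=manip.get_state();print(q['position'],q['contact_force']@np.array([U,V,Y]).T)
E
```

```text
clock: 16.0
position: [0.6285, -0.129, 0.1877]
ee_rot: [0.7, 0.134, 0.688, -0.136]
contact_force: [8.3, -2.5, 12.9]
width: 0.0352
[ 0.6285468  -0.1289559   0.18766557] [14.74426308  4.79653965  0.77133044]
```

```bash
python3 -m crank '{"grip":[0,0,0,0,0,0,0,0],"slide":[[-0.07,0.03,-0.06],[-0.11,0.04,-0.09],[-0.15,0.06,-0.12],[-0.15,0.06,-0.12],[-0.15,0.06,-0.12],[-0.15,0.06,-0.12],[-0.15,0.06,-0.12],[-0.15,0.06,-0.12]],"roll":[0,0,0,0,0,0,0,0]}'
python3 - <<'E'
from h import *
q=manip.get_state();print(q['position'],q['contact_force']@np.array([U,V,Y]).T)
E
```

```text
clock: 16.8
position: [0.6285, -0.1289, 0.1876]
ee_rot: [0.701, 0.134, 0.687, -0.136]
contact_force: [8.0, -3.6, 16.2]
width: 0.0354
[ 0.62850679 -0.12893099  0.18764009] [16.84576179  7.36982049 -0.38221853]
```

```bash
python3 -m crank '{"grip":[0,0,0,0,0,0],"slide":[[0.15,-0.06,0.12],[0.29,-0.12,0.25],[0.44,-0.18,0.37],[0.55,-0.22,0.46],[0.55,-0.22,0.46],[0.55,-0.22,0.46]],"roll":[0,0,0,0,0,0]}'
python3 - <<'E'
from h import *
q=manip.get_state();print(q['position'],q['contact_force']@np.array([U,V,Y]).T)
E
```

```text
clock: 17.4
position: [0.6287, -0.129, 0.1877]
ee_rot: [0.696, 0.135, 0.692, -0.136]
contact_force: [4.7, -0.9, 7.3]
width: 0.0351
[ 0.62869493 -0.12901984  0.1876666 ] [8.1450757  2.84849329 0.92563044]
```

```bash
python3 -m crank '{"grip":[0,0,0,0],"slide":[[0.15,-0.06,0.12],[0.26,-0.1,0.22],[0.26,-0.1,0.22],[0.26,-0.1,0.22]],"roll":[0,0,0,0]}'
python3 - <<'E'
from h import *
q=manip.get_state();print(q['position'],q['contact_force']@np.array([U,V,Y]).T)
E
python3 -m crank '{"grip":[0.3,0.6,1,1,1,1,1,1],"slide":[[0,0,0],[0,0,0],[0,0,0],[0,0,0],[0,0,0],[0,0,0],[0,0,0],[0,0,0]],"roll":[0,0,0,0,0,0,0,0]}'
```

```text
clock: 17.8
position: [0.6288, -0.1291, 0.1878]
ee_rot: [0.694, 0.135, 0.694, -0.135]
contact_force: [2.5, -1.1, 1.8]
width: 0.0351
[ 0.62883565 -0.12905963  0.18775678] [ 3.28714433 -0.24946789 -0.05940467]
clock: 18.6
position: [0.6292, -0.1291, 0.1882]
ee_rot: [0.694, 0.135, 0.694, -0.135]
contact_force: [0.8, 0.2, 0.7]
width: 0.0855
```

Released. I'll retreat straight up, then back and to the side, and check in both cameras.

```bash
python3 -m crank '{"grip":[1,1,1,1,1,1,1,1,1,1,1,1,1,1,1,1],"slide":[[0,0,1],[0,0,3],[0,0,7],[0,0,12],[0,0,16],[0,3,18],[0,8,18],[-2,13,18],[-4,18,18],[-6,23,18],[-8,28,18],[-10,32,18],[-10,36,18],[-10,40,18],[-10,40,18],[-10,40,18]],"roll":[0,0,0,0,0,0,0,0,0,0,0,0,0,0,0,0]}'
python3 - <<'E'
from h import *
import pickle
T0,S0=pickle.load(open('d0.pkl','rb'));S=cap('side');T=cap('top')
def tile(d,x,y,w,h,W,Hh): 
    im=cv2.cvtColor(d['frame'],cv2.COLOR_RGB2BGR)[y:y+h,x:x+w]; return cv2.convertScaleAbs(cv2.resize(im,(W,Hh),interpolation=cv2.INTER_CUBIC),alpha=1.3)
a=np.hstack([tile(S,225,105,60,45,400,300),tile(T,280,165,60,45,400,300)])
b=np.hstack([tile(S,0,0,512,384,400,300),tile(T,0,0,512,384,400,300)])
cv2.imwrite('pics/end.png',np.vstack([a,b]))
# bystander change at their places (centre px /1.5 of first views)
for n,d,d0,pts in(('top',T,T0,((554,325),(383,220),(295,226),(508,231))),('side',S,S0,((405,197),(291,312),(283,408),(319,224)))):
    for nm,p in zip(('wide','dish','remote','box'),pts):
        x,y=(np.array(p)/1.5).astype(int)
        g=[cv2.cvtColor(k['frame'],cv2.COLOR_RGB2GRAY) for k in(d,d0)]
        r=cv2.matchTemplate(g[0][y-32:y+32,x-32:x+32],g[1][y-22:y+22,x-22:x+22],cv2.TM_CCOEFF_NORMED);m=cv2.minMaxLoc(r)
        print(n,nm,round(m[1],3),np.array(m[3])-10)
E
```

```text
clock: 20.2
position: [0.5289, 0.2715, 0.3687]
ee_rot: [0.694, 0.134, 0.694, -0.135]
contact_force: [-0.1, -0.6, 0.5]
width: 0.0856
top wide 0.317 [-10   3]
top dish 0.881 [0 0]
top remote 1.0 [0 0]
top box 0.362 [0 0]
side wide 0.198 [-9 -9]
side dish 0.833 [-1  0]
side remote 0.998 [0 0]
side box 0.345 [-10 -10]
```

View pics/end.png

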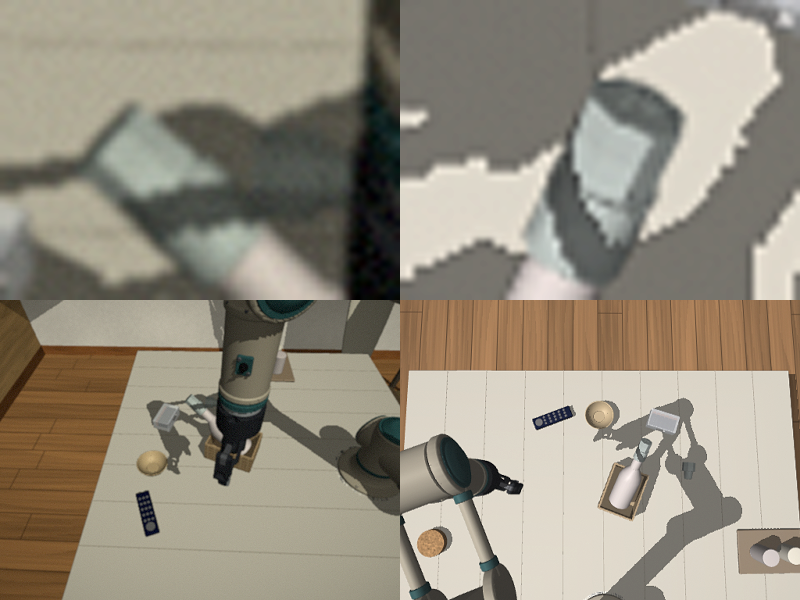

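The picture shows the head seated flush and in line on the collar. The gripper is clear, and all the bystanders look to be in place. The poor wide stopper and box matches come from the arm's shadow falling on them. I'm handing in.

```bash
python3 -c "
from rig import manip
s=manip.get_state();print(s['clock'],s['contact_force'],s['width']);print(manip.sign_off())"
```

```text
20.3 [-0.74917436 -0.62820369  0.79999746] 0.08534876948753743
the job is handed in; nothing more can be done
None
```

The slim stopper is in the flask, seated on the collar, released, and the job is handed in at 20.3 s. `sign_off` gave no verdict.

**What I did**
- I gripped the stopper's head at 30 N, lifted it and turned it to the flask's heading.
- The tool can't tilt, so I pitched the stopper by levering its plug up against the underside of the collar until it lined up with the neck. That took about 5–7 N.
- I slid it into the bore along the neck's axis until the head met the lip. Contact was sharp, with about 64 mm of travel against roughly 65 mm expected from the image.
- I pressed for over a second. The wrist force along the axis read 15–17 N. I then eased off to about 3 N, opened the gripper and moved clear.

**Last checks**
- **Stopper:** both cameras show the head flush on the collar and in line with the neck. The gripper is open and clear, and the wrist force is within noise of zero.
- **Dish and remote:** image matching put both within 1 pixel (about 3 mm) of where they started.
- **Wide stopper and battery box:** the automatic match failed for both, except for a weak no-shift match on the box in the top view. The arm's shadow lay across them. They looked in place by eye, and no planned path came near them.

**What went wrong:** my first try at tilting the stopper, in the bore's mouth, did not engage and was dropped. The press force is a wrist reading; I could not measure the contact on the collar itself.

I viewed 12 pictures, two over the budget of 10.

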